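# Shut off and vent the bench air manifold

## Robot

A 6-joint arm with a two-finger parallel gripper is mounted at the origin on the work surface. World frame = base frame: x ahead of the robot, y to its left, z up, the work surface at z = 0. Lengths are in m, angles in rad, forces in N, time in s.
With the tool pointing down it reaches from about 0.375 to 0.925 m from the base axis. Payload 5.7 kg.
Tool frame: the origin (TCP) lies midway between the tips of the shut fingers; the grasp point (between the pads) lies 19 mm behind it; y points along the fingers, x is the direction in which the jaws open and shut, and the axes are right-handed (so a half turn about y gives the same grasp; the last joint's range is limited). The gripper opens to 85 mm and grips with 20 to 120 N. Pads are 22 mm wide; open, the fingers measure 114 mm over their backs; the gripper's body (76 mm by 85 mm) begins 54 mm behind the grasp point. The pads swing forward as they close: fully open they stand 13 mm farther back than shut.
Start: joints at [0.99, 0.359, 1.51, -0, 1.272, -0.115], TCP at [0.269, 0.536, 0.231] pointing down, gripper open.
Joint ranges: [-2.97, 2.97], [-1.01, 2.36], [0.21, 2.38], [-0.96, 4.11], [0.2, 2.71], [-2.98, 2.98]. Speed limits (rad/s): [2.39, 2.39, 3.14, 3.14, 3.14, 3.14].

## Interface

Orientations are given as a rotation vector (axis times angle).
In Python, from station import r gives the robot as it stands.
- The arm moves only by the shell command python3 -m pendant 'ROWS' [OPENING] [FORCE]. ROWS is JSON, a list of rows, each a list of 4 numbers: the shift along the tool's x, y, z in cm, then the turn about the tool's y in degrees. A call has exactly 10 rows; each row is the pose to reach, as a shift and turn from the pose commanded when the call began, along the tool's axes at that moment; what a row does not reach only later rows make up. A row lasts 1/12 s, in which the tool goes at most 41.7 mm and 7.16 degrees, less where a joint would pass 70% of its speed; a pose out of reach is approached as far as the arm can. A call with a gripper value outside its range is refused whole. OPENING is the gripper command: -1 is shut, 1 is fully open, values between are in proportion, set as the call begins (- or left out, the last holds). The fingers move at their own pace and stop on an object; FORCE is the grip in N (left out, the last holds). Time passes only in rows, so rows that repeat a pose let the fingers close, or fill a call up. It gives the time, the measured TCP pose, the force and the opening at its end, in the units of the state.
- r.get_obs(): the state, without advancing time (a new reading comes with each control period).
- r.read_camera(name): name is "scene" or "side" or "wrist"; returns the picture (420x560x3 uint8, red, green, blue); there is no depth.
- r.camera_params(name): a dict with "intrinsics" (3x3 intrinsics, pixels), "xyz" and "orientation" of the camera in the world. Camera axes: x right, y up, looking along -z (the intrinsics and any distortion apply to the point x, -y, -z); pixel columns grow to the right and rows downward; lengths in m; the calibration is good to about 2 mm. A picture is of the moment at which its call begins: read the wrist's pose just before it. camera_params takes no time and is no camera call; for the wrist camera it gives the pose at the moment of the call.
- r.sign_off(): hands the job in, once; it reports no verdict.
The state is a dict: "time_s": time; "joint_pos": joint angles; "qvel": joint speeds; "joint_efforts": joint torques, N m; "ee_pos": TCP position; "ee_rot": TCP orientation; "force": force on the tool from outside, world axes, zero at the start; "moment": the same for the moment, N m; "finger_gap": finger opening in m.
Only numpy, scipy, OpenCV 4.12 (cv2) and the standard library are available. Lean on these libraries where they do the work, as an engineer would, in place of code of your own. Each camera call takes 0.05 s, during which the arm holds its last target. There are 200 camera calls.

## Task

Make the bench air manifold safe for changing a fitting: with a fingertip, push the long supply lever round until it stands square across its pipe (shut), and only then push open the vent valve, the one with the stubby bronze silencer on its outlet, until its lever points straight out along its outlet. Push the levers without pinching or forcing them, leave the two coupler outlets shut, and leave the loose things on the bench where they are. Finish with the hand clear of everything.

Things in the scene. Friction and masses are not known exactly. Their poses are not given: they have to be found in the camera images.
- manifold: Air manifold bolted to the bench: aluminium bar 40 x 300 x 40 mm, top 90 mm and pipe axis 70 mm above the bench. Origin on the bench under its centre; y along the bar (robot's left), -x its front, z up. Small ball valves at y = -110, 0 and +110 mm, outlets to -x, in changing order. Supply valve at the -y end (stem y = -200 mm), pipe running on to -y; flat gauge at the +y end, 93 mm high.
- supply_lever (a joint): Supply valve lever, rad. 0 = open, in line with its pipe, pointing to the manifold's -y; 1.571 = shut, square across, pointing to the manifold's -x (towards the robot). Grows clockwise seen from above. Starts between 0 and 0.35. Stops at -0.03 and 1.62, both firm. Stiff (0.45 N m, some 6 N at the grip point); stays where it is left.
- supply_pivot (a point): Fixed point on the supply valve's vertical stem axis, at the mid-height of the lever's sleeve (123.5 mm above the bench); axes as the manifold's.
- supply_grip (a point): Middle of the supply lever's black sleeve, 83 mm from the stem axis; moves with the lever. The level lever reaches 105 mm from the stem; its sleeve runs from 41 to 105 mm, 18 mm wide, 9 mm thick (119 to 128 mm above the bench). Nothing else in its sweep rises above 93 mm (its pipe: 90 mm).
- vent_lever (a joint): Vent valve lever, rad. 0 = shut, across its outlet, pointing to the manifold's +y; 1.571 = open, in line with its outlet, pointing to the manifold's -x (towards the robot). Grows counter-clockwise seen from above. Starts between 0 and 0.06. Stops at -0.03 and 1.62, both firm. Stiff (0.3 N m, some 5 N at the grip point); stays where it is left.
- vent_pivot (a point): Fixed point on the vent valve's vertical stem axis, 52 mm in front of the manifold's centre line, at mid-height of the lever's sleeve (115.5 mm above the bench); axes as the manifold's. Vent: a stubby bronze silencer, a 24 mm wide dome ending 52 mm in front of the stem. The other two: steel quick couplers, 28 mm wide, ending 86 mm in front of the stem.
- vent_grip (a point): Middle of the vent lever's black sleeve, 65 mm from the stem axis; moves with the lever. The level lever reaches 87 mm from the stem; its sleeve runs from 41 to 87 mm, 18 mm wide, 9 mm thick (111 to 120 mm above the bench). But for the other valves' levers and stems (110 mm apart, same height) nothing near it rises above 93 mm.
- outlet_a_lever (a joint): Lever of one coupler outlet, same make and joint values as the vent lever (0 = shut, pointing to the manifold's +y). Starts shut, to be left shut.
- outlet_b_lever (a joint): Lever of the other coupler outlet, likewise. Starts shut, to be left shut.
- oil_bottle: Small white oil bottle, 28 mm wide, 75 mm tall, standing in front of the manifold between two valves. Origin at its foot. To be left alone.
- air_plug: Steel hose plug 22 mm wide, 44 mm tall, standing in front of the manifold between two valves. Origin at its foot. To be left alone.
- spare_wheel: Spare model-truck wheel lying flat, 100 mm wide, 42 mm high. Origin at its underside. To be left alone.
- wheel_small: Smaller model-truck wheel lying flat, 76 mm wide, 30 mm high. Origin at its underside. To be left alone.
- hex_driver: Driver 170 mm long with a black handle, up to 30 mm high, lying. Origin at its middle. To be left alone.
- spanner: Steel spanner 160 mm long, lying flat. Origin at its middle. To be left alone.
- blow_gun: Blow gun lying on its side, about 190 mm long and 24 mm high, black grip, steel nozzle. Origin under the middle of its body. To be left alone.

How it is judged:
On the way, in this order (a step that is already met when the one before it is completed fails the run):
1. the supply lever is pushed square across its pipe (shut) while the vent is still shut (value of joint supply_lever above 1.4 rad and value of joint vent_lever below 0.25 rad), for 0.2 s.
2. the vent lever is pushed round in line with its outlet (open) (value of joint vent_lever above 1.4 rad), for 0.2 s.
At the end, for the whole second after the job is handed in: The supply lever is within about 10 degrees of square across its pipe (joint above 1.40) and the vent lever within about 10 degrees of in line with its outlet (joint above 1.40), both at rest; both coupler outlets are shut (joints below 0.2); every loose thing is within 30 mm of where it started (value of joint each of supply_lever, vent_lever above 1.4 rad and value of joint each of outlet_a_lever, outlet_b_lever below 0.2 rad and velocity of joint each of supply_lever, vent_lever below 0.05 rad/s and distance of each of oil_bottle, air_plug, spare_wheel, wheel_small, hex_driver, spanner, blow_gun from where it was at the start of the episode below 0.03 m); the robot touches nothing.
It fails at once if the vent is opened before the supply is shut (value of joint vent_lever above 0.3 rad and value of joint supply_lever below 1.3 rad).
It fails at once if a coupler outlet is opened (value of joint any of outlet_a_lever, outlet_b_lever above 0.3 rad).
It fails at once if a loose thing is lifted, carried or pushed away by more than 30 mm (distance of any of oil_bottle, air_plug, spare_wheel, wheel_small, hex_driver, spanner, blow_gun from where it was at the start of the episode above 0.03 m).
It fails at once if a lever is pinched or forced (more than 38 N of finger force on it) (contact force between the fingers and supply_lever above 38 N or contact force between the fingers and vent_lever above 38 N).
It also fails if it takes over 51 s, if anything falls off the work surface, if the arm or the gripper's body presses on something with over 40 N, if the wrist force passes 120 N, or if a joint passes its speed limit or range.

## Working session

There is one attempt and no reset: what is moved stays moved. The work goes in short steps, Python scripts to look and compute and a shell command to move; the robot and the scene stay as the last step left them, time stands still between calls to the robot, and variables do not carry over. Pictures are saved under pics/ and viewed, about 8 in all and at most 12, crops included, and the job is handed in when it is done.

```bash
ls; mkdir -p pics
python3 - <<'E'
from station import r
import cv2,numpy as np
o=r.get_obs()
print({k:np.round(v,3).tolist() for k,v in o.items()})
for n in("scene","side"):
    p=r.camera_params(n);print(n,{k:np.round(v,4).tolist() if not isinstance(v,str) else v for k,v in p.items()})
    cv2.imwrite(f"pics/{n}0.png",cv2.resize(r.read_camera(n)[:,:,::-1],(800,600),interpolation=cv2.INTER_CUBIC))
E
```

```text
pics
{'time_s': 0.0, 'joint_pos': [0.99, 0.359, 1.511, -0.0, 1.273, -0.115], 'qvel': [0.0, 0.001, -0.002, 0.0, -0.001, -0.0], 'joint_efforts': [-0.001, -52.761, -27.862, 0.0, 0.013, -0.0], 'ee_pos': [0.269, 0.535, 0.23], 'ee_rot': [-1.395, -0.858, 0.861], 'force': [0.706, -0.346, -0.029], 'moment': [0.007, 0.015, -0.002], 'finger_gap': 0.085}
scene {'intrinsics': [[386.9819, 0.0, 275.6474], [0.0, 386.9819, 205.0894], [0.0, 0.0, 1.0]], 'xyz': [1.2651, -0.3388, 0.7503], 'orientation': [0.7911, 0.5313, 1.0519]}
side {'intrinsics': [[533.5843, 0.0, 271.4205], [0.0, 533.5843, 199.7607], [0.0, 0.0, 1.0]], 'xyz': [-0.0028, -0.8652, 0.7099], 'orientation': [1.005, -0.2658, -0.4849]}
```

View pics/scene0.png

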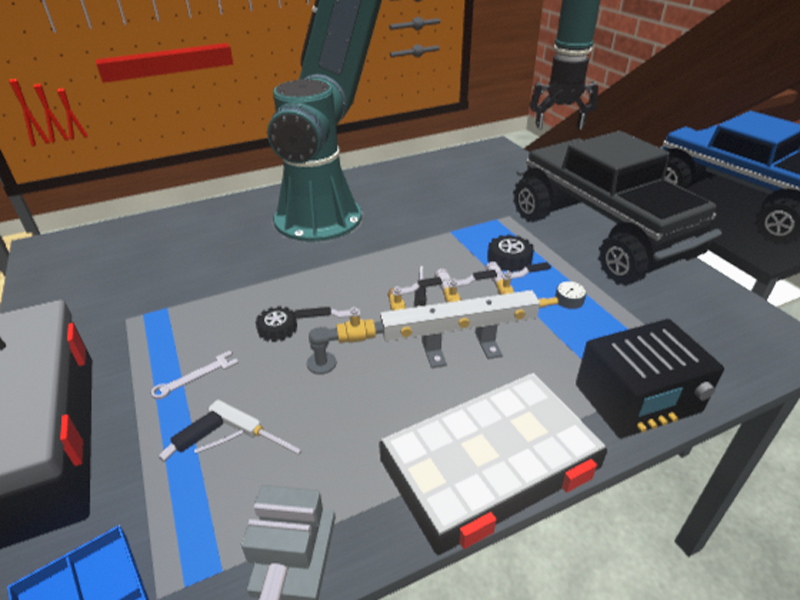

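View pics/side0.png

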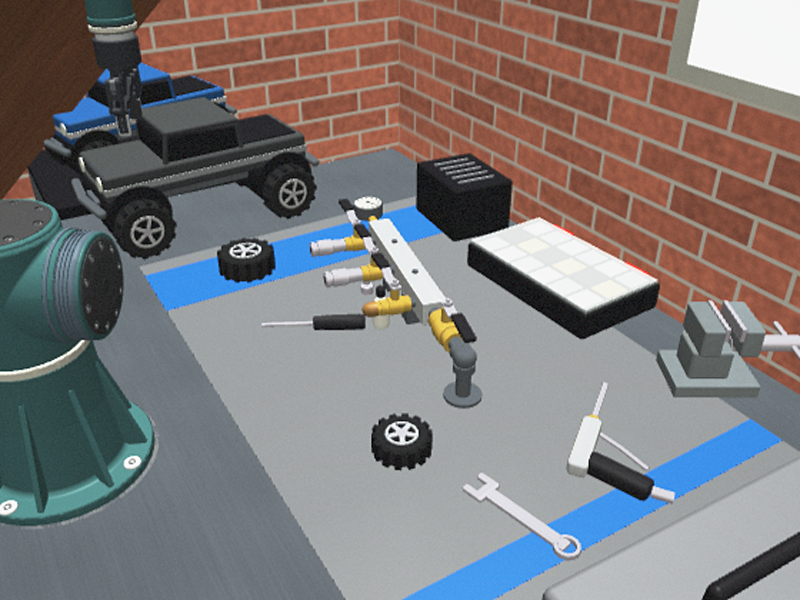

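The side picture shows the vent (bronze dome) nearest the supply end, at about (380,308), with the supply stem at about (447,303). In the scene picture the supply lever runs from (354,312) to (297,312). I'll zoom in to measure.

Run:
```python
from station import r
import cv2,numpy as np
a=r.read_camera("scene")[:,:,::-1];b=r.read_camera("side")[:,:,::-1]
cv2.imwrite("pics/a.png",a);cv2.imwrite("pics/b.png",b)
A=cv2.resize(a[175:250,200:400],None,fx=4,fy=4,interpolation=cv2.INTER_CUBIC)
B=cv2.resize(b[135:210,200:400],None,fx=4,fy=4,interpolation=cv2.INTER_CUBIC)
B2=cv2.resize(b[130:280,210:410],None,fx=4,fy=4,interpolation=cv2.INTER_CUBIC)
cv2.imwrite("pics/c1.png",np.vstack([A]));cv2.imwrite("pics/c2.png",B2)
```

```text
(no output)
```

View pics/c1.png

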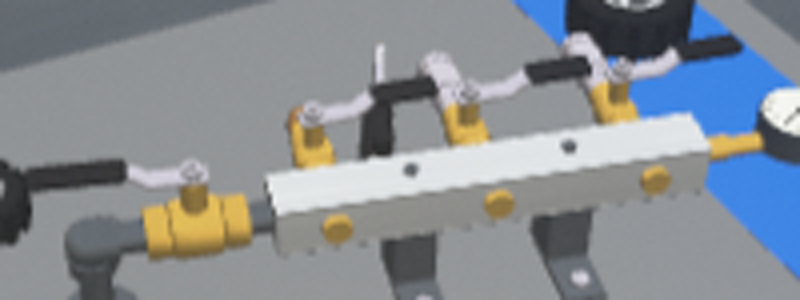

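View pics/c2.png

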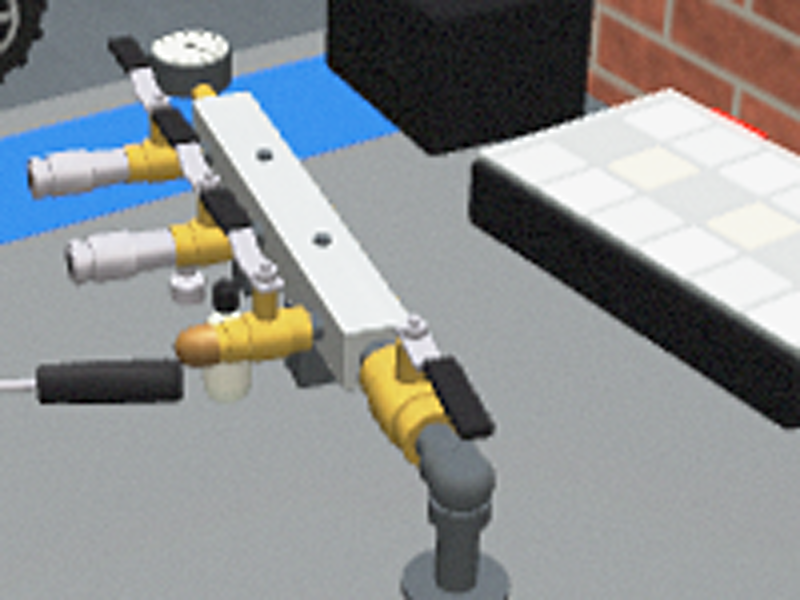

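Both views agree: the vent valve is at y=-110, next to the supply. The bottle and plug stand in front, between valves. I'll fit the pose by least squares.

```bash
cat > h.py <<'E'
import numpy as np
from scipy.spatial.transform import Rotation as R
def proj(p,cam):
    q=R.from_rotvec(cam["orientation"]).inv().apply(np.atleast_2d(p)-cam["xyz"])
    K=np.array(cam["intrinsics"]);return np.c_[K[0,2]+K[0,0]*q[:,0]/-q[:,2],K[1,2]+K[1,1]*q[:,1]/q[:,2]]
def man(P,m):  # manifold -> world
    P=np.atleast_2d(P);c,s=np.cos(m[2]),np.sin(m[2])
    return np.c_[m[0]+c*P[:,0]-s*P[:,1],m[1]+s*P[:,0]+c*P[:,1],P[:,2]]
def sup(d,a): return [-d*np.sin(a),-.2-d*np.cos(a),.1235]
def vent(d,a,y=-.11): return [-.052-d*np.sin(a),y+d*np.cos(a),.1155]
E
python3 - <<'E'
from station import r
from h import *
import cv2
from scipy.optimize import least_squares
C={n:r.camera_params(n) for n in("scene","side")}
def pts(a,v): return np.array([[.02,-.15,.09],[-.02,-.15,.09],[-.02,.15,.09],[.02,.15,.09],vent(65*.001,v),vent(.065,0,0.),vent(.065,0,.11),sup(.041,a),sup(.073,a),sup(.105,a)])
S=np.array([[278,216],[266,176],[692,114],[707,155],[405,90],[560,70],[710,47],[127,171],[0,0],[0,0]])/4+[200,175]
D=np.array([[402,325],[347,333],[197,97],[250,93],[224,210],[174,127],[127,54],[435,362],[461,397],[482,432]])/4+[210,130]
iS=list(range(8));iD=[0,1,2,3,4,5,6,7,8,9]
def f(m,raw=0):
    W=man(pts(m[3],m[4]),m)
    e=np.r_[(proj(W,C["scene"])-S)[iS],(proj(W,C["side"])-D)[iD]]
    return e if raw else e.ravel()
s=least_squares(f,[.55,-.05,0,.1,.02],loss="soft_l1");m=s.x
print(np.round(m,4));print(np.round(f(m,1),1).tolist())
np.save("m.npy",m)
o=r.get_obs();Rt=R.from_rotvec(o["ee_rot"]).as_matrix();print(np.round(Rt,3))
for n,f2 in(("scene","a"),("side","b")):
    im=cv2.resize(cv2.imread(f"pics/{f2}.png"),None,fx=4,fy=4)
    for p in proj(man(np.r_[pts(m[3],m[4]),[[-.052,-.11,.118],[0,-.2,.125]]],m),C[n])*4+2: cv2.circle(im,tuple(int(x) for x in p),3,(255,0,255),-1)
    np.save("x.npy",m);cv2.imwrite(f"pics/o_{n}.png",im[700:1000,800:1600] if n=="scene" else im[520:1020,840:1640][:, :600])
E=np.vstack([cv2.resize(cv2.imread("pics/o_scene.png"),(600,225)),cv2.resize(cv2.imread("pics/o_side.png"),(450,375)) if 0 else cv2.copyMakeBorder(cv2.resize(cv2.imread("pics/o_side.png"),(450,375)),0,0,0,150,0)])
cv2.imwrite("pics/ov.png",E)
E
```

```text
[ 0.5853  0.0931 -0.2294  0.0571  0.0526]
[[-1.3, -1.5], [-1.0, -1.3], [-0.9, -1.1], [1.2, -2.4], [-0.5, -0.5], [-0.2, -0.1], [-0.2, 0.4], [-0.9, -0.7], [2.8, -1.9], [-0.7, -0.9], [-1.3, -0.3], [0.0, -1.4], [0.3, -0.5], [1.2, -0.8], [1.7, -0.7], [1.1, -0.5], [-0.3, -0.6], [-0.1, -0.1]]
[[ 0.449 -0.001 -0.893]
 [ 0.893 -0.001  0.449]
 [-0.001 -1.     0.   ]]
```

View pics/ov.png

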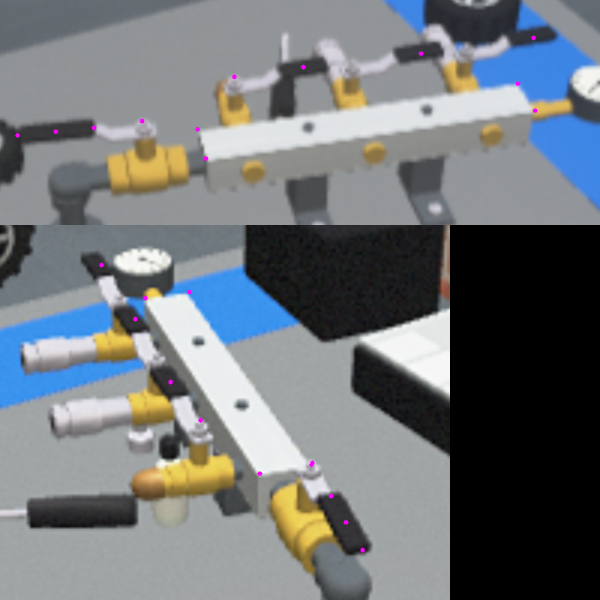

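```bash
cat >> h.py <<'E'
def state():
    from station import r
    o=r.get_obs();M=R.from_rotvec(o["ee_rot"]).as_matrix();h=np.degrees(np.arctan2(M[1,2],M[0,2]))
    print("t",round(o["time_s"],2),"tcp",np.round(o["ee_pos"],4),"head",round(h,1),"F",np.round(o["force"],1),"gap",round(o["finger_gap"],3),"q",np.round(o["joint_pos"],2))
    return np.array(o["ee_pos"]),M,h
def rel(P,head,st):
    p,M,h=st;d=M.T@(np.array(P)-p)*100;t=-(head-h);t=(t+180)%360-180
    print(np.round([*d,t],1).tolist())
def supf(a,m,off=.020,d=.080,z=.105):  # finger pose behind supply lever
    p=man([-d*np.sin(a)+off*np.cos(a),-.2-d*np.cos(a)-off*np.sin(a),z],m)[0]; return p,180+np.degrees(m[2])-np.degrees(a)
def venf(a,m,off=.020,d=.062,z=.103):
    p=man([-.052-d*np.sin(a)+off*np.cos(a),-.11+d*np.cos(a)+off*np.sin(a),z],m)[0]; return p,np.degrees(m[2])+np.degrees(a)
E
python3 - <<'E'
from h import *
m=np.load("m.npy");st=state()
p,h=supf(m[3],m,.04);print(p,h);q=p.copy();q[2]=.2;rel(q,h,st);rel(p,h,st)
E
```

```text
t 0.2 tcp [0.2693 0.5357 0.2307] head 153.3 F [-0.7  0.2 -0.8] gap 0.085 q [ 0.99  0.36  1.51  0.    1.27 -0.12]
[ 0.55558347 -0.18965457  0.105     ] 163.58144261744445
[-51.9, 3.1, -58.2, -10.3]
[-51.9, 12.6, -58.2, -10.3]
```

```bash
python3 -m pendant '[[-1,0,-1,-1],[-3.5,0,-4,-2],[-6,0,-7,-3],[-8.5,0,-10,-4],[-11,0,-13,-5],[-13.5,0,-16,-6],[-16,0,-19,-7],[-18.5,0,-22,-8],[-21,0,-25,-9],[-23.5,0,-28,-10]]' -1 20
python3 -m pendant '[[-3,0,-3,0],[-5.5,0,-6,0],[-8,0,-9,0],[-11,0,-12,0],[-14,0,-15,0],[-17,0,-18,0],[-20,0,-21,0],[-23,0,-24.5,0],[-25.5,0,-27,0],[-26,0,-28,0]]'
python3 - <<'E'
from h import *
m=np.load("m.npy");st=state()
p,h=supf(m[3],m,.04);q=p.copy();q[2]=.2;rel(q,h,st);rel(p,h,st)
E
```

```text
time_s: 1.03
ee_pos: [0.4143, 0.1986, 0.2314]
ee_rot: [-1.333, -0.993, 0.993]
force: [1.1, 0.2, 0.2]
finger_gap: -0.0003
time_s: 1.87
ee_pos: [0.6103, -0.1351, 0.2311]
ee_rot: [-1.338, -0.99, 0.99]
force: [0.4, 0.3, -0.1]
finger_gap: 0.0001
t 1.87 tcp [ 0.6103 -0.1351  0.2311] head 163.1 F [ 0.4  0.3 -0.1] gap 0.0 q [-0.33  0.39  1.46 -0.    1.29 -1.6 ]
[-6.8, 3.1, 3.7, -0.5]
[-6.8, 12.6, 3.7, -0.5]
```

```bash
python3 -m pendant '[[-1.5,0,-0.5,-0.5],[-4,0,1.5,-0.5],[-6,0,3,-0.5],[-6.8,1,3,-0.5],[-6.8,3,3,-0.5],[-6.8,5.5,3,-0.5],[-6.8,8,3,-0.5],[-6.8,10.5,3,-0.5],[-6.8,12.2,3,-0.5],[-6.8,12.6,3,-0.5]]'
python3 - <<'E'
from h import *
from station import r
import cv2
m=np.load("m.npy");st=state()
for k in(.04,.025):rel(*supf(m[3],m,k),st)
a=r.read_camera("scene")[:,:,::-1];b=r.read_camera("side")[:,:,::-1]
A=cv2.resize(a[140:260,170:370],None,fx=3,fy=3,interpolation=2);B=cv2.resize(b[130:230,230:430],None,fx=3,fy=3,interpolation=2)
cv2.imwrite("pics/d.png",np.vstack([A[:300],B]))
E
```

```text
time_s: 2.7
ee_pos: [0.5573, -0.1841, 0.1017]
ee_rot: [-1.324, -0.996, 1.0]
force: [-0.7, 0.2, 0.1]
finger_gap: -0.0001
t 2.7 tcp [ 0.5573 -0.1841  0.1017] head 163.8 F [-0.7  0.2  0.1] gap -0.0 q [-0.44  0.49  1.67  0.    0.99 -1.73]
[-0.6, -0.3, 0.0, 0.2]
[-0.6, -0.3, 1.5, 0.2]
```

View pics/d.png

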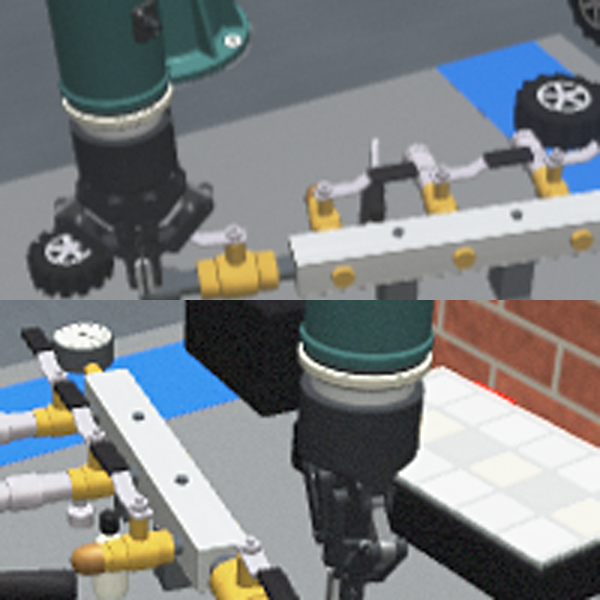

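The fingertips are behind the supply lever, with the neighbours clear. Next I'll work out the arc.

Run:
```python
from h import *
m=np.load("m.npy");st=state()
rel(*supf(.06,m,.028),st)
for a in np.arange(.06,.62,.08):rel(*supf(a,m,.020),st)
```

```text
t 2.8 tcp [ 0.5588 -0.185   0.1042] head 163.8 F [0.  0.7 0.4] gap -0.0 q [-0.44  0.48  1.67  0.    1.   -1.73]
[-0.5, -0.1, 1.4, 0.4]
[-0.5, -0.1, 2.2, 0.4]
[-0.7, -0.1, 2.8, 5.0]
[-0.7, -0.1, 3.5, 9.6]
[-0.8, -0.1, 4.2, 14.2]
[-0.7, -0.1, 4.8, 18.7]
[-0.7, -0.1, 5.5, 23.3]
[-0.5, -0.1, 6.1, 27.9]
[-0.3, -0.1, 6.8, 32.5]
```

```bash
python3 -m pendant '[[-0.3,0,0.6,0.4],[-0.5,0,1.4,0.4],[-0.5,0,2.2,0.4],[-0.7,0,2.8,5],[-0.7,0,3.5,9.6],[-0.8,0,4.2,14.2],[-0.7,0,4.8,18.7],[-0.7,0,5.5,23.3],[-0.5,0,6.1,27.9],[-0.3,0,6.8,32.5]]'
python3 - <<'E'
from h import *
m=np.load("m.npy");st=state()
for a in np.arange(.62,1.2,.06):rel(*supf(a,m,.020),st)
E
```

```text
time_s: 3.63
ee_pos: [0.4945, -0.1717, 0.1069]
ee_rot: [-1.503, -0.564, 0.559]
force: [2.1, -6.4, -2.4]
finger_gap: -0.0003
t 3.63 tcp [ 0.4945 -0.1717  0.1069] head 131.1 F [ 2.1 -6.4 -2.4] gap -0.0 q [-0.46  0.4   1.82 -0.    0.92 -1.18]
[0.0, 0.2, 0.3, -0.2]
[-0.1, 0.2, 0.8, 3.2]
[-0.2, 0.2, 1.2, 6.6]
[-0.2, 0.2, 1.7, 10.1]
[-0.2, 0.2, 2.2, 13.5]
[-0.2, 0.2, 2.7, 17.0]
[-0.2, 0.2, 3.2, 20.4]
[-0.1, 0.2, 3.7, 23.8]
[-0.0, 0.2, 4.2, 27.3]
[0.1, 0.2, 4.7, 30.7]
```

Contact force is about 6.7 N, directed against the push as expected. Continuing.

```bash
python3 -m pendant '[[-0.1,0,0.6,3],[-0.2,0,1.1,6.5],[-0.2,0,1.6,10],[-0.2,0,2.1,13.5],[-0.2,0,2.6,17],[-0.2,0,3.1,20.5],[-0.1,0,3.6,24],[0,0,4.1,27],[0.1,0,4.6,30.5],[0.2,0,5,33.5]]'
python3 - <<'E'
from h import *
m=np.load("m.npy");st=state()
for a in np.arange(1.2,1.6,.05):rel(*supf(a,m,.020),st)
E
```

```text
time_s: 4.47
ee_pos: [0.462, -0.132, 0.1068]
ee_rot: [-1.572, -0.107, 0.103]
force: [0.2, -5.3, 0.1]
finger_gap: -0.0
t 4.47 tcp [ 0.462  -0.132   0.1068] head 97.7 F [ 0.2 -5.3  0.1] gap -0.0 q [-0.42  0.35  1.91 -0.    0.88 -0.55]
[0.1, 0.2, -0.1, -0.4]
[0.0, 0.2, 0.3, 2.4]
[-0.0, 0.2, 0.7, 5.3]
[-0.1, 0.2, 1.1, 8.2]
[-0.1, 0.2, 1.5, 11.0]
[-0.1, 0.2, 2.0, 13.9]
[-0.1, 0.2, 2.4, 16.8]
[-0.1, 0.2, 2.8, 19.6]
[-0.0, 0.2, 3.2, 22.5]
```

```bash
python3 -m pendant '[[0,0,0.4,2.5],[0,0,0.7,5],[0,0,1.1,8],[0,0,1.5,11],[0,0,1.9,13.5],[0,0,2.2,15.5],[0,0,2.5,17.5],[0,0,2.7,19],[0,0,2.7,19],[0,0,2.7,19]]'
python3 - <<'E'
from h import *
from station import r
import cv2
m=np.load("m.npy");st=state()
a=r.read_camera("scene")[:,:,::-1];b=r.read_camera("side")[:,:,::-1]
A=cv2.resize(a[150:250,170:370],None,fx=3,fy=3,interpolation=2);B=cv2.resize(b[160:260,230:430],None,fx=3,fy=3,interpolation=2)
cv2.imwrite("pics/e.png",np.vstack([A[:300],B]))
E
```

```text
time_s: 5.3
ee_pos: [0.4569, -0.1044, 0.1062]
ee_rot: [-1.567, 0.153, -0.153]
force: [-4.5, -3.7, 2.8]
finger_gap: 0.0001
t 5.3 tcp [ 0.4569 -0.1044  0.1062] head 78.8 F [-4.5 -3.7  2.8] gap 0.0 q [-0.37  0.34  1.93 -0.    0.87 -0.18]
```

View pics/e.png

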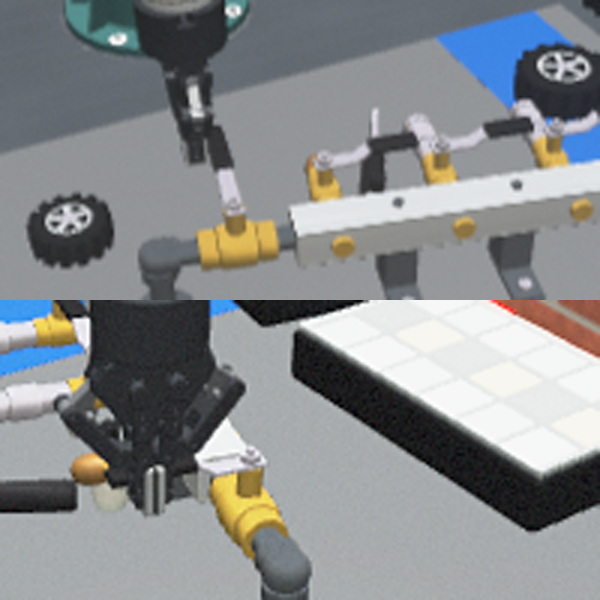

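The supply lever looks square across. Now I'll back off, lift, and head for the vent approach.

```bash
python3 -m pendant '[[0,0,-1,0],[0,0,-2,0],[0,0,-3,0],[0,-1,-3,0],[0,-3,-3,0],[0,-6,-3,0],[0,-9,-3,0],[0,-10,-3,0],[0,-10,-3,0],[0,-10,-3,0]]'
python3 - <<'E'
from h import *
from station import r
import cv2
from scipy.optimize import least_squares
m=np.load("m.npy");st=state()
a=r.read_camera("scene")[:,:,::-1];b=r.read_camera("side")[:,:,::-1]
out=[]
for n,im,(y,x) in(("scene",a,(160,210)),("side",b,(170,230))):
    W=man([sup(d,t) for t in(1.40,1.53) for d in(.041,.083,.105)],m);P=proj(W,r.camera_params(n))
    I=cv2.resize(im[y:y+75,x:x+150],None,fx=4,fy=4,interpolation=2)
    for i,p in enumerate(P): cv2.circle(I,tuple(int(v) for v in (p-[x,y])*4+2),2,(255,0,255) if i<3 else (0,255,0),-1)
    out.append(I)
cv2.imwrite("pics/f.png",np.vstack(out))
p,h=venf(.05,m,.040);print(p,h);q=p.copy();q[2]=.2;rel(q,h,st)
E
```

```text
time_s: 6.23
ee_pos: [0.4522, -0.134, 0.2053]
ee_rot: [-1.566, 0.153, -0.155]
force: [-1.2, 0.8, -1.6]
finger_gap: 0.0002
t 6.23 tcp [ 0.4522 -0.134   0.2053] head 78.8 F [-1.2  0.8 -1.6] gap 0.0 q [-0.43  0.2   1.81  0.    1.13 -0.24]
[0.56007731 0.05172321 0.103     ] -10.279482249693189
[7.0, 0.5, 20.3, 89.1]
```

View pics/f.png

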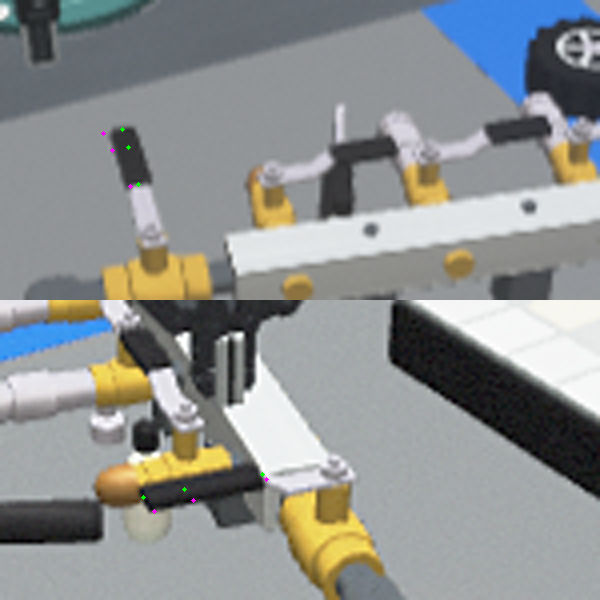

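The supply lever sits at about 1.55 by the overlay (green marks 1.53, and the lever is on or past it). On to the vent.

```bash
python3 -m pendant '[[0.5,0,1.5,7],[1,0,4,14],[2,0,7,21],[3,0,10,28],[4,0,13,35],[5,0,16,42],[6,0,18.5,49],[7,0,20.3,56],[7,0,20.3,63],[7,0,20.3,70]]'
python3 -m pendant '[[0,0,0,7],[0,0,0,14],[0,0,0,19],[0,0,0,19],[0,0,0,19],[0,0,0,19],[0,0,0,19],[0,0,0,19],[0,0,0,19],[0,0,0,19]]'
python3 - <<'E'
from h import *
m=np.load("m.npy");st=state()
for o in(.040,.03): rel(*venf(.05,m,o,z=.105),st)
E
```

```text
time_s: 7.17
ee_pos: [0.5599, 0.0535, 0.2029]
ee_rot: [-1.279, 1.101, -1.096]
force: [-0.6, -0.6, 0.5]
finger_gap: 0.0002
time_s: 8.0
ee_pos: [0.5603, 0.0522, 0.2053]
ee_rot: [-1.12, 1.339, -1.339]
force: [-0.1, -0.3, 0.6]
finger_gap: 0.0001
t 8.0 tcp [0.5603 0.0522 0.2053] head -10.2 F [-0.1 -0.3  0.6] gap 0.0 q [-0.03  0.33  1.62 -0.    1.19  1.72]
[0.0, 10.0, -0.0, 0.1]
[0.0, 10.0, -1.0, 0.1]
```

```bash
python3 -m pendant '[[0,1,0.3,0],[0,3,0.3,0],[0,5,0.3,0],[0,7,0.3,0],[0,8.5,0.3,0],[0,9.5,0.3,0],[0,10,0.2,0],[0,10,0,0],[0,10,0,0],[0,10,0,0]]'
python3 - <<'E'
from h import *
from station import r
import cv2
m=np.load("m.npy");st=state()
rel(*venf(.05,m,.028,z=.105),st)
for a in np.arange(.05,.7,.08):rel(*venf(a,m,.020,z=.105),st)
a=r.read_camera("scene")[:,:,::-1];b=r.read_camera("side")[:,:,::-1]
A=cv2.resize(a[140:240,220:420],None,fx=3,fy=3,interpolation=2);B=cv2.resize(b[130:230,200:400],None,fx=3,fy=3,interpolation=2)
cv2.imwrite("pics/g.png",np.vstack([A[:300],B]))
E
```

```text
time_s: 8.83
ee_pos: [0.5609, 0.0522, 0.1061]
ee_rot: [-1.119, 1.338, -1.34]
force: [-0.5, 0.6, 0.1]
finger_gap: 0.0001
t 8.83 tcp [0.5609 0.0522 0.1061] head -10.2 F [-0.5  0.6  0.1] gap 0.0 q [-0.03  0.45  1.73 -0.    0.97  1.72]
[0.1, 0.1, -1.3, 0.1]
[0.1, 0.1, -2.1, 0.1]
[-0.1, 0.1, -2.6, -4.5]
[-0.2, 0.1, -3.1, -9.1]
[-0.2, 0.1, -3.6, -13.7]
[-0.3, 0.1, -4.1, -18.2]
[-0.2, 0.1, -4.6, -22.8]
[-0.2, 0.1, -5.2, -27.4]
[-0.1, 0.1, -5.7, -32.0]
[0.1, 0.1, -6.2, -36.6]
```

View pics/g.png

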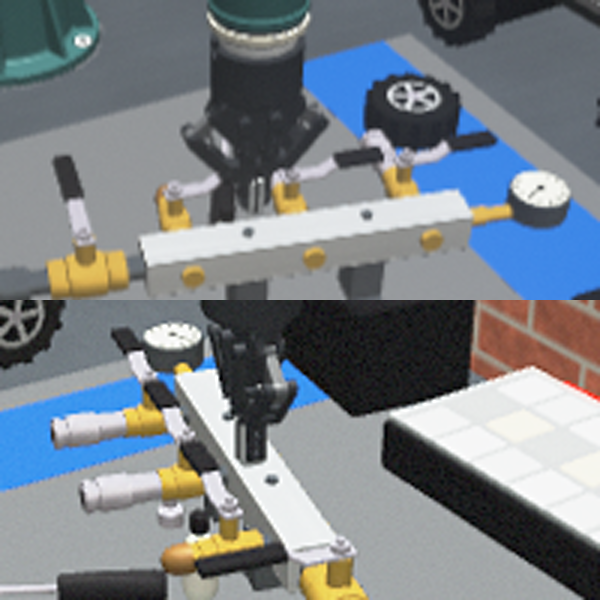

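The fingers are over the bar behind the vent lever, clear of the neighbouring stem. Pushing.

```bash
python3 -m pendant '[[0.1,0,-0.7,0],[0.1,0,-1.4,0],[0.1,0,-2.1,0],[-0.1,0,-2.6,-4.5],[-0.2,0,-3.1,-9],[-0.2,0,-3.6,-13.5],[-0.3,0,-4.1,-18],[-0.2,0,-4.6,-23],[-0.2,0,-5.2,-27.5],[-0.1,0,-5.7,-32]]'
python3 - <<'E'
from h import *
m=np.load("m.npy");st=state()
for a in np.arange(.65,1.27,.06):rel(*venf(a,m,.020,z=.105),st)
E
```

```text
time_s: 9.77
ee_pos: [0.5063, 0.0633, 0.1061]
ee_rot: [-1.364, 0.917, -0.925]
force: [6.1, 0.3, -2.5]
finger_gap: -0.0002
t 9.77 tcp [0.5063 0.0633 0.1061] head 22.1 F [ 6.1  0.3 -2.5] gap -0.0 q [-0.01  0.38  1.84 -0.    0.91  1.18]
[-0.1, 0.1, -0.4, -2.0]
[-0.2, 0.1, -0.7, -5.5]
[-0.2, 0.1, -1.1, -8.9]
[-0.3, 0.1, -1.5, -12.4]
[-0.3, 0.1, -1.9, -15.8]
[-0.3, 0.1, -2.3, -19.2]
[-0.3, 0.1, -2.7, -22.7]
[-0.3, 0.1, -3.1, -26.1]
[-0.2, 0.1, -3.5, -29.5]
[-0.1, 0.1, -3.8, -33.0]
[0.0, 0.1, -4.2, -36.4]
```

```bash
python3 -m pendant '[[-0.1,0,-0.4,-2],[-0.2,0,-0.7,-5.5],[-0.2,0,-1.1,-9],[-0.3,0,-1.5,-12.5],[-0.3,0,-1.9,-16],[-0.3,0,-2.3,-19],[-0.3,0,-2.7,-22.5],[-0.3,0,-3.1,-26],[-0.2,0,-3.5,-29.5],[-0.1,0,-3.8,-33]]'
python3 - <<'E'
from h import *
m=np.load("m.npy");st=state()
for a in np.arange(1.2,1.6,.05):rel(*venf(a,m,.020,z=.105),st)
E
```

```text
time_s: 10.6
ee_pos: [0.4709, 0.0504, 0.1063]
ee_rot: [-1.515, 0.474, -0.483]
force: [4.0, 3.3, 0.8]
finger_gap: 0.0
t 10.6 tcp [0.4709 0.0504 0.1063] head 55.0 F [4.  3.3 0.8] gap 0.0 q [-0.04  0.34  1.92  0.    0.87  0.57]
[-0.0, 0.1, -0.2, -0.6]
[-0.1, 0.1, -0.5, -3.5]
[-0.2, 0.1, -0.8, -6.4]
[-0.3, 0.1, -1.1, -9.2]
[-0.3, 0.1, -1.4, -12.1]
[-0.3, 0.1, -1.8, -15.0]
[-0.3, 0.1, -2.1, -17.8]
[-0.3, 0.1, -2.4, -20.7]
[-0.3, 0.1, -2.7, -23.6]
```

```bash
python3 -m pendant '[[-0.1,0,-0.4,-3],[-0.2,0,-0.7,-6],[-0.3,0,-1,-9],[-0.3,0,-1.4,-12],[-0.3,0,-1.7,-15],[-0.3,0,-2,-17.5],[-0.3,0,-2.2,-19],[-0.3,0,-2.3,-20],[-0.3,0,-2.3,-20],[-0.3,0,-2.3,-20]]'
python3 -m pendant '[[0,0,0.7,0],[0,0,1.4,0],[0,0,2,0],[0,-1,2,0],[0,-3,2,0],[0,-6,2,0],[0,-9,2,0],[0,-12,2,0],[0,-13,2,0],[0,-13,2,0]]'
python3 -m pendant '[[-1,0,0,0],[-4,0,0,0],[-8,0,0,0],[-11,0,0,0],[-12,0,0,0],[-12,0,0,0],[-12,0,0,0],[-12,0,0,0],[-12,0,0,0],[-12,0,0,0]]'
python3 - <<'E'
from h import *
from station import r
import cv2
m=np.load("m.npy");st=state()
out=[]
for n,(y,x) in(("scene",(165,210)),("side",(150,230))):
    im=r.read_camera(n)[:,:,::-1]
    W=man([vent(d,t) for t in(1.40,1.53) for d in(.041,.065,.087)],m);P=proj(W,r.camera_params(n))
    I=cv2.resize(im[y:y+75,x:x+150],None,fx=4,fy=4,interpolation=2)
    for i,p in enumerate(P): cv2.circle(I,tuple(int(v) for v in (p-[x,y])*4+2),2,(255,0,255) if i<3 else (0,255,0),-1)
    out.append(I)
cv2.imwrite("pics/h.png",np.vstack(out))
E
```

```text
time_s: 11.43
ee_pos: [0.4546, 0.0335, 0.1062]
ee_rot: [-1.56, 0.205, -0.212]
force: [4.1, 4.2, 1.6]
finger_gap: -0.0002
time_s: 12.27
ee_pos: [0.4598, 0.0527, 0.2377]
ee_rot: [-1.561, 0.204, -0.212]
force: [0.2, 0.5, -0.6]
finger_gap: 0.0
time_s: 13.1
ee_pos: [0.3437, 0.0835, 0.2352]
ee_rot: [-1.561, 0.208, -0.209]
force: [-0.0, -0.2, -0.0]
finger_gap: 0.0
t 13.1 tcp [0.3437 0.0835 0.2352] head 74.8 F [-0.  -0.2 -0. ] gap 0.0 q [ 0.04 -0.02  1.98 -0.    1.18  0.31]
```

View pics/h.png

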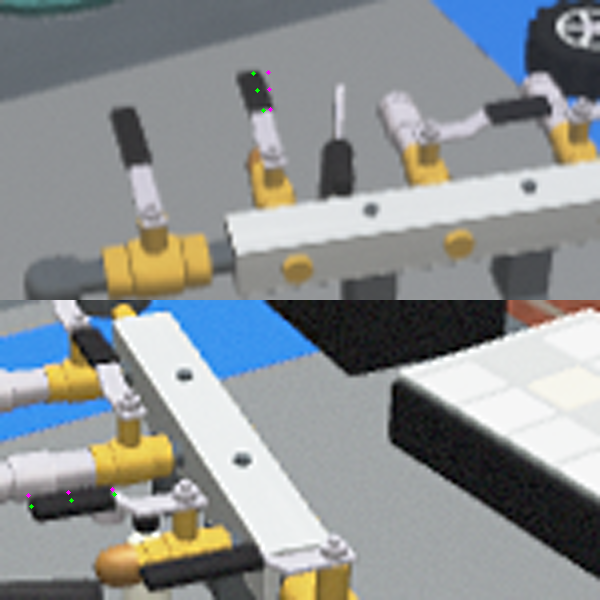

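Both levers are parallel and square, at or past the 1.53 marks. The couplers are shut and the hand is clear. Handing in.

```bash
python3 -c "
from station import r
print(r.sign_off())"
```

```text
the job is handed in; nothing more can be done
None
```

The manifold is safe for the fitting change. I pushed the supply lever shut with the closed fingertips, then pushed the vent lever open, and handed the job in at about 13 s with the hand lifted and drawn back.

- **Levers:** in the last pictures both levers sit at or just past the 1.53 rad overlay marks (limit 1.40). The two coupler levers still point along the bar, shut.
- **Forces:** readings at the end of each push move were about 5 to 7 N. I did not log force between those readings. It reads about 0 N with the hand clear.
- **Loose things:** the ones visible in the later crops look unmoved. I did not measure their positions, and I did not recheck the spanner and blow gun, though the arm never went near them.
- **Fit error:** the pose fit left errors of 1 to 3 pixels at the bar corners. The levers still ended where planned, and no check failed.

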